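Pull the red knob cap off the sloping control box with the fork puller

ROBOT

A 7-joint arm with a two-finger parallel gripper is mounted at the origin on a cart in front of the work surface, level with it; the furniture and walls round the work are solid. World frame = base frame: x ahead of the robot, y to its left, z up, the work surface at z = 0. Lengths are in m, angles in degrees, forces in N, time in s.
With the tool pointing down it reaches from about 0.425 to 0.875 m from the base axis. Payload 4.7 kg.
Tool frame: the origin (TCP) lies at the very end of the fingers, on their centre line; the grasp point (between the pads) lies 19 mm behind it; z points along the fingers, y is the direction in which the jaws open and shut (so a half turn about z gives the same grasp; the last joint's range is limited). The gripper opens to 87 mm and grips with 3 to 60 N. Pads are 19 mm wide; open, the fingers measure 117 mm over their backs; the gripper's body (75 mm by 190 mm) begins 51 mm behind the grasp point.
Start: joints at [68.761, 18.392, -4.016, 83.108, 1.295, 78.541, -3.26], TCP at [0.244, -0.602, 0.223] pointing down, gripper open.
Joint ranges: [-163.93, 163.93], [-17.29, 119.83], [-79.2, 71.16], [3.27, 140.29], [-89.18, 269.18], [5.43, 117.66], [-154.24, 154.24]. Speed limits (degrees/s): [147.25, 147.25, 180, 180, 180, 180, 180].

INTERFACE

Orientations are given as [roll, pitch, yaw] about the fixed x, y, z axes, in that order (R = Rz(yaw) Ry(pitch) Rx(roll)).
In Python, from cell import * gives the robot as it stands.
- The arm moves only by the tool drive_tool, never from a script. Its argument "moves" is text: rows parted by semicolons, each of 5 numbers parted by spaces: the shift along the tool's x, y, z in m, then the turn about the tool's z in degrees, then the gripper's target within -1 to 1 (fully open at 1, half-way at 0, shut at -1). In form: x y z yaw fingers; .... A call has exactly 8 rows; each row is the pose to reach, as a shift and turn from the pose commanded when the call began, along the tool's axes at that moment; what a row does not reach only later rows make up. A row lasts 1/10 s, in which the tool goes at most 50 mm and 8.59 degrees, less where a joint would pass 70% of its speed; a pose out of reach is approached as far as the arm can. A call with a gripper value outside its range is refused whole. The fingers move at their own pace and stop on an object; "grip_force" is the grip in N (left out, the last holds). Time passes only in rows, so rows that repeat a pose let the fingers close, or fill a call up. It gives the time, the measured TCP pose, the force and the opening at its end, in the units of the state.
- get_obs(): the state, without advancing time (a new reading comes with each control period).
- read_camera(name): name is "scene" or "top"; returns (picture, depth): 480x640x3 uint8, red, green, blue; 480x640 float32, m along the optical axis (not along the pixel's ray), 0 where there is no reading.
- calibration(name): a dict with "intrinsics" (3x3 intrinsics, pixels), "k1" (the pictures are not rectified: a ray, as slopes to the right and down, at radius r is drawn at 1 + k1 r^2 times it, then the intrinsics apply), "cam_to_world" (4x4, takes a point from camera to world coordinates). Camera axes: x right, y up, looking along -z (the intrinsics and any distortion apply to the point x, -y, -z); pixel columns grow to the right and rows downward; lengths in m; the calibration is good to about 2 mm. A picture is of the moment at which its call begins. calibration takes no time and is no camera call.
- sign_off(): hands the job in, once; it reports no verdict.
Trained networks look in the newest picture that a camera, given by its name, has taken for a name from the list of things; names that differ only in an ending like _2 or _b are one class to them, and where a whole thing is asked for, a point or a joint stands for the part that bears it (a point fixed in the world has none). Each returns a list of dicts, best first, with "conf" (0 to 1); they miss things now and then, are a little off and sometimes report something else, mostly with a low value. They report only what shows in the picture. A call takes as long as a camera call. They do not tell look-alikes from the thing itself.
- search_frame(camera, name): "uv" ([column, row] in pixels, amid what is visible of it).
- pinpoint(camera, name): "uv" ([column, row] in pixels: a listed point, or the origin of a listed thing).
The state is a dict: "time_s": time; "qpos": joint angles; "joint_velocities": joint speeds; "effort": joint torques, N m; "tool_pos": TCP position; "tool_rot": TCP orientation; "force": force on the tool from outside, world axes, zero at the start; "wrist_torque": the same for the moment, N m; "grip_width": finger opening in m.
Only numpy, scipy, OpenCV 4.12 (cv2) and the standard library are available. Lean on these libraries where they do the work, as an engineer would, in place of code of your own. Each camera call takes 0.05 s, during which the arm holds its last target. There are 200 camera calls.

TASK

Take the fork puller out of its dock, hook its two prongs under the rim of the red knob cap on the sloping control box, and pull the cap straight off its stem without letting the gripper touch the cap. Carry the cap on the fork and set it down right side up and centred on the boss of the wooden pedestal, then draw the fork clear and stand the puller upright inside its dock again. Leave the white cap on its stem, and do not shift the jar, the cup or the tape roll.

Things in the scene. Friction and masses are not known exactly. Their poses are not given: they have to be found in the camera images.
- control_box: Fixed grey wedge-shaped control box, 127 (x) by 190 (y) mm. Origin: centre of its underside, on the bench; z up, +x towards its high rear side (114 mm), front edge 35 mm high. The flat panel rises towards +x at 32 degrees to the horizontal: normal (-0.530, 0, 0.848), uphill (0.848, 0, 0.530) in this frame.
- panel_middle (a point): Middle of the sloping panel, 74.7 mm above the bench; axes as control_box. Two stems stand square to the panel, 45 mm to either side (own y = -45 and +45 mm): an 18 mm thick collar 14 mm high, then a 12.4 mm thick pin 12 mm longer. Each carries a cap; which stem has the red one varies.
- red_cap_centre (a point): Centre, half-way up, of the loose red knob cap (40 g, 22 mm high): rim 48 mm across and 4 mm thick at its open bottom, above it a 30 mm ribbed body with closed top. z: its axis, out of its top, square to the panel while seated; its turn about z means nothing. Rim underside: 11 mm below this point, 14 mm clear of the panel when seated.
- red_cap: Red cap's frame: centre of the underside of its rim, z out of its top. Bore 14 mm. Sprung balls in the stem hold the cap: pulling it off takes about 8 to 16 N over the first 3 mm along the stem; it is clear of the pin after 12 mm and then lies loose on the fork.
- white_cap_centre (a point): Centre of the white knob cap on the other stem, shaped like the red one and held alike. It stays there.
- puller_handle (a point): Middle of the puller's orange handle: the place to grip, across y. The loose puller (160 g) stands upright on its fork in the dock. z up the handle, +x the way the prongs point. Handle 26 (x) by 20 (y) by 54 mm, from 30 mm below this point to 24 mm above it. The fork's underside is 92 mm below this point.
- puller_fork (a point): Middle of the fork, level with the prongs' upper faces, 87 mm straight below puller_handle; same axes. Two prongs along x, 5 mm thick, 6 mm wide, at y = 15 to 21 mm on each side, from the back plate (x = -25) to the tips (x = 28); lips 2.5 mm high on the tips (x = 24 to 28). A cap carried centrally has its axis here.
- puller: Puller's frame: underside of the fork, straight below the handle; axes as puller_handle. Steel C, open to +x: fork at the bottom; back plate 42 mm wide (y) at x = -31 to -25, up to z = 62 mm; bridge 26 mm wide from x = -31 to 13 at z = 56 to 62 mm, which carries the handle.
- dock: Fixed black dock of the puller: open tray 84 (x) by 64 (y) by 12 mm, walls 5 mm, floor 5 mm above the bench. Origin: centre of its underside. The puller stands in it with its prongs along the dock's +x and the handle over its middle.
- pedestal_top (a point): Centre of the top of the fixed wooden pedestal, 36 mm above the bench: a boss 22 mm across standing 29 mm above a round foot 80 mm across and 7 mm thick. The boss fits between the prongs, so the cap's rim stays on it when the fork is lowered past.
- tape_roll: Bystander (near dock and pedestal, not the one at the back wall): roll of masking tape lying flat, 105 mm across, 25 mm high; origin at the centre of its underside.
- ochre_jar: Bystander (near dock and pedestal, not the one at the back wall): clear jar of ochre pigment with a white lid, 47 mm across, 98 mm high; origin at the centre of its underside.
- small_cup: Bystander: small pink-stained cup, 79 mm across, 63 mm high; origin at the centre of its underside.
There are look-alikes about, which are no part of the job. Leave any purple or turquoise look-alike of the puller alone.

How it is judged:
By the outcome, as a careful person would: the job done as asked, in the order asked, and still so for the second after the job is handed in, with the robot touching nothing.
It also fails if it takes over 69 s, if anything falls off the work surface, if the arm or the gripper's body presses on something with over 40 N, if the wrist force passes 120 N, or if a joint passes its speed limit or range.

## Working session

There is one attempt and no reset: what is moved stays moved. The work goes in short steps, Python scripts to look and compute and a tool call to move; the robot and the scene stay as the last step left them, time stands still between calls to the robot, and variables do not carry over. Pictures are saved under pics/ and viewed, about 8 in all and at most 12, crops included, and the job is handed in when it is done.

Besides the shell and the picture viewer there is one more tool, called in YAML: its name, and indented under it one key for each argument. drive_tool: Moves the arm, as the interface text tells. Its arguments: {"type":"object","properties":{"moves":{"type":"string"},"grip_force":{"type":"number"}},"required":["moves"]}

```bash
ls; mkdir -p pics; cat > h.py <<'E'
from cell import *
import numpy as np, cv2
from scipy.spatial.transform import Rotation as R
def ray(cam,uv):
    c=calibration(cam);K=np.array(c["intrinsics"]);T=np.array(c["cam_to_world"])
    d=np.array([(uv[0]-K[0,2])/K[0,0],(uv[1]-K[1,2])/K[1,1]]);s=d.copy()
    for _ in range(20): s=d/(1+c["k1"]*(s@s))
    return T[:3,3],T[:3,:3]@np.array([s[0],-s[1],-1.0])
def at_depth(cam,uv,dep): o,d=ray(cam,uv); return o+d*dep
def at_z(cam,uv,z): o,d=ray(cam,uv); return o+d*(z-o[2])/d[2]
def proj(cam,p):
    c=calibration(cam);K=np.array(c["intrinsics"]);T=np.array(c["cam_to_world"])
    q=T[:3,:3].T@(np.array(p)-T[:3,3]); s=np.array([q[0],-q[1]])/-q[2]; s=s*(1+c["k1"]*(s@s))
    return np.array([K[0,0]*s[0]+K[0,2],K[1,1]*s[1]+K[1,2]])
def tri(uv1,uv2):
    (o1,d1),(o2,d2)=ray("scene",uv1),ray("top",uv2)
    d1=d1/np.linalg.norm(d1);d2=d2/np.linalg.norm(d2)
    t=np.linalg.lstsq(np.c_[d1,-d2],o2-o1,rcond=None)[0]
    a,b=o1+t[0]*d1,o2+t[1]*d2
    return (a+b)/2,np.linalg.norm(a-b)
def save(n,im,x=None,f=1):
    if x: im=im[x[1]:x[3],x[0]:x[2]]
    im=cv2.resize(im,None,fx=f,fy=f,interpolation=cv2.INTER_CUBIC)
    cv2.imwrite("pics/"+n,im[...,::-1])
E
python3 - <<'E'
from h import *
np.set_printoptions(precision=4,suppress=True)
for c in("scene","top"):
    im,d=read_camera(c); np.savez(c+"0.npz",im=im,d=d); save(c+"0.png",im)
    print(c,np.array(calibration(c)["cam_to_world"])[:3].round(3).tolist())
    for n in ["control_box","panel_middle","red_cap_centre","white_cap_centre","puller_handle","puller_fork","puller","dock","pedestal_top","tape_roll","ochre_jar","small_cup"]:
        r=pinpoint(c,n); o=[]
        for e in r[:4]:
            u=e["uv"]; j=int(np.clip(round(u[0]),0,639)); i=int(np.clip(round(u[1]),0,479))
            o.append((np.round(u,1).tolist(),round(e["conf"],2),at_depth(c,u,d[i,j]).round(3).tolist() if d[i,j]>0 else None))
        print(n,o)
print(get_obs())
E
```

```text
pics
scene [[0.866, 0.327, -0.378, 0.191], [-0.5, 0.577, -0.646, -0.589], [0.007, 0.749, 0.663, 0.792]]
control_box []
panel_middle [([436.5, 384.1], 0.86, [0.579, -0.327, 0.072])]
red_cap_centre [([445.6, 400.0], 0.86, [0.554, -0.37, 0.107]), ([430.4, 398.6], 0.56, [0.556, -0.34, 0.063])]
white_cap_centre [([424.9, 352.6], 0.77, [0.584, -0.279, 0.106])]
puller_handle [([248.0, 187.2], 0.84, [0.508, 0.375, 0.103]), ([207.4, 177.9], 0.73, [0.426, 0.472, 0.104]), ([241.9, 161.7], 0.6, [0.543, 0.508, 0.102])]
puller_fork [([242.3, 186.9], 0.8, [0.54, 0.528, 0.001]), ([216.6, 202.6], 0.61, [0.441, 0.486, 0.004]), ([250.0, 209.1], 0.6, [0.514, 0.402, 0.008]), ([435.8, 382.3], 0.35, [0.58, -0.324, 0.074])]
puller [([210.0, 208.5], 0.97, [0.415, 0.472, 0.001]), ([251.7, 214.0], 0.92, [0.509, 0.378, 0.008]), ([248.5, 188.7], 0.72, [0.509, 0.378, 0.096])]
dock [([250.3, 207.9], 0.55, [0.515, 0.403, 0.011])]
pedestal_top [([277.5, 251.2], 0.59, [0.497, 0.177, 0.031])]
tape_roll [([317.3, 213.7], 0.71, [0.676, 0.291, 0.003]), ([432.5, 397.4], 0.27, [0.542, -0.352, 0.098])]
ochre_jar [([295.8, 1
[... 1429 characters left out ...]
666, 0.296, 0.001])]
ochre_jar [([210.9, 220.0], 0.75, [0.634, 0.402, 0.032]), ([246.6, 212.5], 0.69, [0.676, 0.303, -0.004])]
small_cup [([413.9, 202.8], 0.69, [0.749, -0.205, 0.014])]
{'time_s': 1.3, 'qpos': array([68.7594, 18.3914, -4.0181, 83.1069,  1.2942, 78.5431, -3.262 ]), 'joint_velocities': array([ 0.0825,  0.0997, -0.0081, -0.004 , -0.0222,  0.0267, -0.0485]), 'effort': array([  0.    , -49.111 ,  -0.4032, -31.2766,  -0.0638,   0.0339,
         0.    ]), 'tool_pos': array([ 0.244 , -0.6025,  0.2226]), 'tool_rot': array([179.9963,   0.0014,  22.0491]), 'force': array([-0.3164,  0.3259,  0.2546]), 'wrist_torque': array([-0.048 ,  0.0264,  0.0238]), 'grip_width': 0.08712797152718682}
```

View images.

View pics/scene0.png

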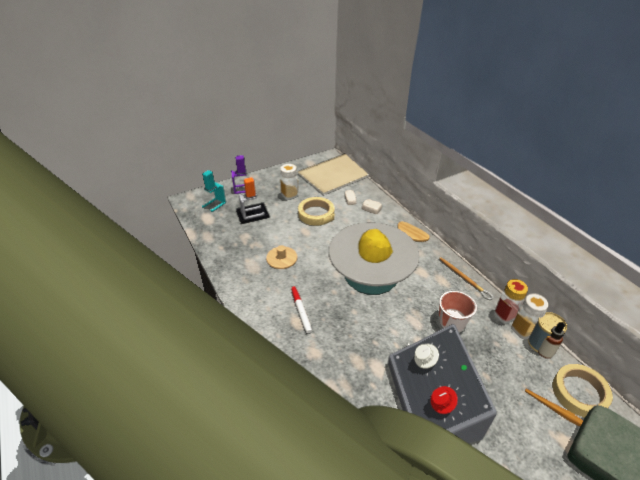

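```bash
python3 - <<'E'
from h import *
a=np.load("scene0.npz")["im"];b=np.load("top0.npz")["im"]
f=lambda im,x:cv2.resize(im[x[1]:x[3],x[0]:x[2]],(400,300),interpolation=cv2.INTER_CUBIC)
save("crops1.png",np.vstack([np.hstack([f(a,(190,130,350,250)),f(b,(140,190,300,310))]),np.hstack([f(a,(370,310,530,430)),f(b,(390,195,510,285))])]))
E
```

```text
(no output)
```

View pics/crops1.png

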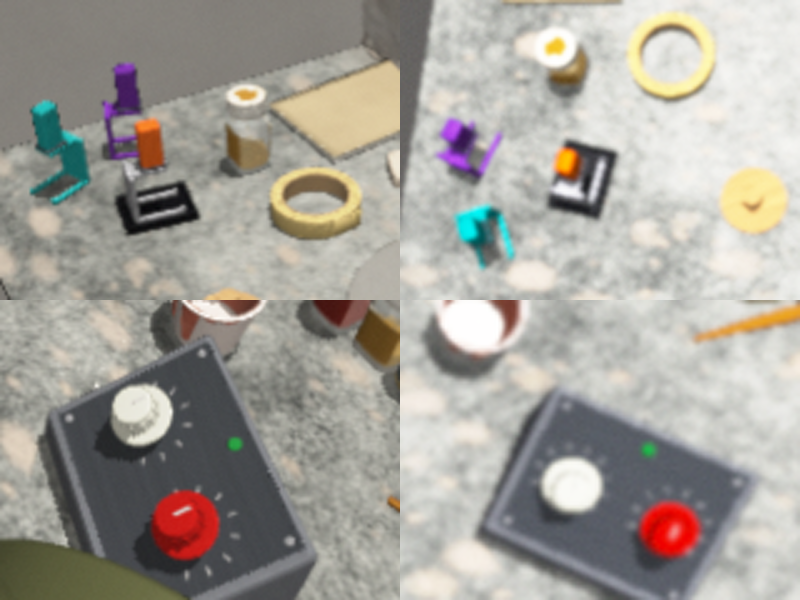

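Three puller look-alikes: turquoise at (208,180), purple at (241,160) and orange at (248,187) in the scene view. The orange one stands in the black dock, so it is the puller I want; the crop confirms this. The red cap is the near/right knob at (444,400), and the panel rises away from the robot. Next I'll take precise measurements.

```bash
cat > meas.py <<'E'
from h import *
np.set_printoptions(precision=4,suppress=True)
def cloud(c,d):
    cal=calibration(c);K=np.array(cal["intrinsics"]);T=np.array(cal["cam_to_world"])
    v,u=np.mgrid[:480,:640]; s=cv2.undistortPoints(np.stack([u,v],-1).reshape(-1,1,2).astype(np.float64),K,np.array([cal["k1"],0,0,0.])).reshape(480,640,2)
    P=np.stack([s[...,0]*d,-s[...,1]*d,-d],-1)@T[:3,:3].T+T[:3,3]; P[d<=0]=np.nan; return P
def near(P,c,r): return np.linalg.norm(P[...,:2]-np.array(c),axis=-1)<r
E
python3 - <<'E'
from meas import *
for c in("scene","top"):
    z=np.load(c+"0.npz");im=z["im"];P=cloud(c,z["d"]);hsv=cv2.cvtColor(im,cv2.COLOR_RGB2HSV);H,S,V=[hsv[...,i].astype(int) for i in range(3)]
    nb=near(P,(0.575,-0.327),0.085)
    pan=nb&(S<60)&(V<110)&(P[...,2]>0.045)&(P[...,2]<0.11); A=P[pan]
    for _ in range(5):
        m=A.mean(0);n=np.linalg.svd(A-m,full_matrices=False)[2][2];n*=np.sign(n[2]);r=abs((A-m)@n);A=A[r<max(2*np.median(r),.001)]
    print(c,"panel n",n,"tilt",np.degrees(np.arccos(n[2])),"uphill yaw",np.degrees(np.arctan2(-n[1],-n[0])),len(A),"panel z-off at mid", m@n)
    yaw=np.radians(np.degrees(np.arctan2(-n[1],-n[0])))
    N=np.array([-.53*np.cos(yaw),-.53*np.sin(yaw),.848]);X=np.array([.848*np.cos(yaw),.848*np.sin(yaw),.53]);Y=np.cross(N,X)
    off=np.median(A@N)
    for nm,mk in(("red",near(P,(0.553,-0.362),.05)&(S>150)&((H<10)|(H>170))&(V>60)),("white",near(P,(.588,-.278),.05)&(S<60)&(V>140)&(P[...,2]>.06))):
        B=P[mk]; h=B@N-off; q=np.c_[B@X,B@Y]; B2=q[(h>.008)&(h<.045)]
        ctr,rad=cv2.minEnclosingCircle(B2.astype(np.float32)); top=q[h>.030].mean(0)
        g=lambda c2,hh: c2[0]*X+c2[1]*Y+(off+hh)*N
        print(nm,len(B),"h pct",np.percentile(h,[2,50,98]),"rad",rad,"centre@25",g(ctr,.025),"topmean@25",g(top,.025))
    o=near(P,(.508,.376),.06)&(H<18)&(S>170)&(V>120); B=P[o]
    t=B[B[:,2]>.115] if (B[:,2]>.115).sum()>5 else B
    print("handle",len(B),B.mean(0),B.min(0),B.max(0),"top",t.mean(0))
    dk=near(P,(.513,.385),.07)&(V<60)&(P[...,2]<.04)
    uv=np.argwhere(dk)[:,::-1]; q=np.array([at_z(c,p,.012)[:2] for p in uv]); rect=cv2.minAreaRect((q*1000).astype(np.float32)); print("dock rect",rect,len(uv))
    w=near(P,(.5,.183),.055)&(S>60)&(H<30)&(P[...,2]>.003)&(V>80)
    B=P[w]; print("ped",len(B),"foot",[x for x in cv2.minEnclosingCircle((B[:,:2]*1000).astype(np.float32))],"boss",B[B[:,2]>.03].mean(0) if (B[:,2]>.03).any() else None, np.percentile(B[:,2],[5,50,99]))
E
```

```text
scene panel n [-0.4948  0.1831  0.8495] tilt 31.842715286250183 uphill yaw -20.305600410769728 2275 panel z-off at mid -0.2838945180620289
red 580 h pct [0.0006 0.0194 0.0362] rad 0.024596204981207848 centre@25 [ 0.5563 -0.3601  0.0969] topmean@25 [ 0.556  -0.3607  0.0968]
white 460 h pct [-0.0007  0.0239  0.0366] rad 0.023470500484108925 centre@25 [ 0.5876 -0.2759  0.0969] topmean@25 [ 0.5868 -0.2769  0.0967]
handle 160 [0.5122 0.378  0.1004] [0.5019 0.3699 0.0701] [0.5241 0.3914 0.1242] top [0.5127 0.3809 0.1201]
dock rect ((510.22857666015625, 377.283447265625), (73.38243865966797, 82.88921356201172), 81.02801513671875) 299
ped 531 foot [(506.0006103515625, 179.4775848388672), 41.996402740478516] boss [0.5065 0.1767 0.0356] [0.0044 0.0074 0.0374]
top panel n [-0.4967  0.1768  0.8497] tilt 31.817624058814378 uphill yaw -19.592259926092034 754 panel z-off at mid -0.28366449323061754
red 228 h pct [-0.003   0.0207  0.0402] rad 0.02490857057273388 centre@25 [ 0.5578 -0.3584  0.0963] topmean@25 [ 0.5584 -0.3583  0.0966]
white 264 h pct [-0.0046  0.019   0.0395] rad 0.024047378450632095 centre@25 [ 0.5885 -0.2743  0.0967] topmean@25 [ 0.589  -0.2749  0.0971]
handle 51 [0.5161 0.3836 0.0941] [ 0.5019  0.3755 -0.0028] [0.5502 0.4111 0.1281] top [0.5145 0.3825 0.12  ]
dock rect ((511.7479553222656, 383.9131774902344), (53.039974212646484, 76.28583526611328), 81.03829193115234) 74
ped 453 foot [(507.0893249511719, 178.62135314941406), 39.40974044799805] boss [0.5079 0.1807 0.0352] [0.0038 0.0077 0.0405]
```

```bash
cat >> h.py <<'E'
def go(p,psi=None):
    o=get_obs(); M=R.from_euler("xyz",o["tool_rot"],degrees=True)
    s=M.inv().apply(np.array(p)-o["tool_pos"]); t=0 if psi is None else -((psi-o["tool_rot"][2]+180)%360-180)
    print("shift",s.round(4),"turn",round(t,1),"| pos",np.round(o["tool_pos"],4),"rot",np.round(o["tool_rot"],2),"q",np.round(o["qpos"],1),"F",np.round(o["force"],1),"w",round(o["grip_width"],4),"t",round(o["time_s"],2))
E
python3 - <<'E'
from meas import *
P=cloud("scene",np.load("scene0.npz")["d"]); m=(abs(P[...,1])<.15)
for z in(.1,.2,.3,.4,.5): 
    k=m&(abs(P[...,2]-z)<.04); print(z,np.nanpercentile(P[k][:,0],[1,5,50]) if k.any() else None)
go([.60,0,.35],-9)
E
```

```text
0.1 [0.5718 0.5892 0.7093]
0.2 [0.9186 0.9198 0.9254]
0.3 [0.8772 0.8787 0.882 ]
0.4 [0.8777 0.8787 0.8819]
0.5 [0.8801 0.8813 0.8838]
shift [ 0.5561 -0.4248 -0.1274] turn 31.0 | pos [ 0.244  -0.6025  0.2226] rot [180.     0.    22.05] q [68.8 18.4 -4.  83.1  1.3 78.5 -3.3] F [-0.3  0.3  0.3] w 0.0871 t 1.3
```

drive_tool:
  moves: "0.278 -0.212 -0.064 0 1;0.278 -0.212 -0.064 0 1;0.278 -0.212 -0.064 0 1;0.278 -0.212 -0.064 0 1;0.278 -0.212 -0.064 0 1;0.278 -0.212 -0.064 0 1;0.278 -0.212 -0.064 0 1;0.278 -0.212 -0.064 0 1"
  grip_force: 20

```text
time_s: 2.1
tool_pos: [0.4269, -0.2946, 0.2886]
tool_rot: [179.9, -0.2, 22.7]
force: [0.8, -0.8, 0.7]
grip_width: 0.0868
```

drive_tool:
  moves: "0.278 -0.212 -0.064 31 1;0.278 -0.212 -0.064 31 1;0.278 -0.212 -0.064 31 1;0.278 -0.212 -0.064 31 1;0.278 -0.212 -0.064 31 1;0.278 -0.212 -0.064 31 1;0.278 -0.212 -0.064 31 1;0.278 -0.212 -0.064 31 1"

```text
time_s: 2.9
tool_pos: [0.6014, 0.004, 0.3512]
tool_rot: [-179.8, -0.1, -8.7]
force: [1.0, 0.1, 0.5]
grip_width: 0.0866
```

```bash
python3 - <<'E'
from meas import *
go([.514,.380,.20],-9)
for c in("scene","top"):
    im,d=read_camera(c);P=cloud(c,d);hsv=cv2.cvtColor(im,cv2.COLOR_RGB2HSV);H,S,V=[hsv[...,i].astype(int) for i in range(3)]
    np.savez(c+"1.npz",im=im,d=d)
    f=near(P,(.513,.38),.06)&(S<50)&(V>100)&(P[...,2]>.007)&(P[...,2]<.1)
    B=P[f]; print(c,len(B),B[:,2].round(3)[:0]); 
    if c=="top":
        up=B[B[:,2]<.02]; print("prongs",len(up),cv2.fitLine((up[:,:2]*1000).astype(np.float32),cv2.DIST_L2,0,.01,.01).ravel() if len(up)>3 else None)
save("dock2.png",np.hstack([cv2.resize(np.load("scene1.npz")["im"][165:235,215:285],(400,400),interpolation=cv2.INTER_CUBIC),cv2.resize(im[230:290,180:240],(400,400),interpolation=cv2.INTER_CUBIC)]))
E
```

```text
shift [-0.1432 -0.3581  0.152 ] turn 0.3 | pos [0.6014 0.004  0.3512] rot [-179.85   -0.06   -8.66] q [  25.2   13.5  -34.5   76.9    7.4   91.8 -107. ] F [1.  0.1 0.5] w 0.0866 t 2.9
scene 178 []
top 199 []
prongs 95 [  0.8952  -0.4457 522.5212 382.5205]
```

View pics/dock2.png

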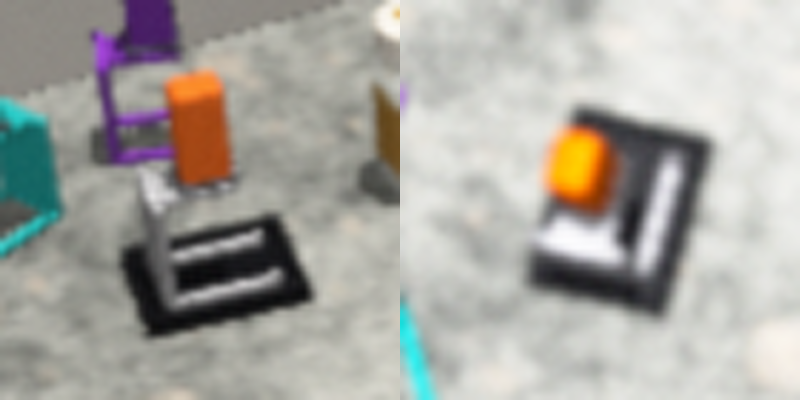

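The orange puller stands in the black dock, with its prongs lit in the crop. The dock corners are readable in both views, so I'll work out its pose from them.

```bash
python3 - <<'E'
from h import *
T=[(580,105),(715,145),(665,315),(530,285)];S=[(122,262),(275,213),(312,298),(150,335)]
for c,L,f in(("top",T,lambda p:(180+(p[0]-400)/6.667-.5,230+p[1]/6.667-.5)),("scene",S,lambda p:(215+p[0]/5.714-.5,165+p[1]/5.714-.5))):
    q=np.array([at_z(c,f(p),.012)[:2] for p in L]); e=np.roll(q,-1,0)-q
    print(c,q.round(4).tolist(),"ctr",q.mean(0).round(4),"len",np.linalg.norm(e,axis=1).round(3),"ang",np.degrees(np.arctan2(e[:,1],e[:,0])).round(1))
# prong ridge ends in scene: (178,255)-(262,235), (178,300)-(280,272)
for a,b in(((178,257),(262,236)),((178,300),(280,273))):
    g=lambda p:at_z("scene",(215+p[0]/5.714-.5,165+p[1]/5.714-.5),.010)
    p,q=g(a),g(b); print("prong",p.round(4),q.round(4),np.degrees(np.arctan2(*(q-p)[[1,0]])))
E
```

```text
top [[0.5599, 0.4089], [0.5472, 0.3463], [0.4687, 0.3587], [0.4766, 0.4201]] ctr [0.5131 0.3835] len [0.064 0.08  0.062 0.084] ang [-101.4  171.    82.6   -7.7]
scene [[0.4742, 0.4112], [0.5582, 0.4111], [0.5456, 0.3372], [0.4648, 0.3498]] ctr [0.5107 0.3773] len [0.084 0.075 0.082 0.062] ang [-1.000e-01 -9.970e+01  1.712e+02  8.130e+01]
prong [0.5012 0.4036 0.01  ] [0.5453 0.3988 0.01  ] -6.2272583011638165
prong [0.4879 0.371  0.01  ] [0.5408 0.366  0.01  ] -5.410295957074742
```

drive_tool:
  moves: "-0.143 -0.358 0.110 0 1;-0.143 -0.358 0.110 0 1;-0.143 -0.358 0.110 0 1;-0.143 -0.358 0.110 0 1;-0.143 -0.358 0.110 0 1;-0.143 -0.358 0.110 0 1;-0.143 -0.358 0.110 0 1;-0.143 -0.358 0.110 0 1"

```text
time_s: 3.8
tool_pos: [0.5154, 0.3738, 0.24]
tool_rot: [179.9, -0.1, -9.1]
force: [1.3, 0.2, 0.5]
grip_width: 0.087
```

drive_tool:
  moves: "-0.004 -0.006 0.05 -0.5 1;-0.004 -0.006 0.10 -0.5 1;-0.004 -0.006 0.13 -0.5 1;-0.004 -0.006 0.15 -0.5 1;-0.004 -0.006 0.162 -0.5 1;-0.004 -0.006 0.162 -0.5 1;-0.004 -0.006 0.162 -0.5 -1;-0.004 -0.006 0.162 -0.5 -1"
  grip_force: 8

```text
time_s: 4.6
tool_pos: [0.5128, 0.3813, 0.0805]
tool_rot: [-179.9, -0.1, -8.5]
force: [0.4, -0.1, -0.0]
grip_width: 0.0778
```

drive_tool:
  moves: "0 0 0 0 -1;0 0 0 0 -1;0 0 0 0 -1;0 0 0 0 -1;0 0 0 0 -1;0 0 0 0 -1;0 0 0 0 -1;0 0 0 0 -1"

```text
time_s: 5.4
tool_pos: [0.5118, 0.3811, 0.0788]
tool_rot: [-180.0, -0.0, -8.4]
force: [0.3, 0.6, 1.0]
grip_width: 0.0203
```

```bash
python3 - <<'E'
from meas import *
go([.512,.381,.078],-8.5)
im,d=read_camera("scene"); save("grip3.png",im,(180,120,300,240),5)
E
```

```text
shift [0.0002 0.     0.0008] turn 0.1 | pos [0.5118 0.3811 0.0788] rot [-179.98   -0.     -8.45] q [  -7.8   28.4  -40.4   93.1   19.7   65.8 -151.4] F [0.3 0.6 1. ] w 0.0203 t 5.4
```

View pics/grip3.png

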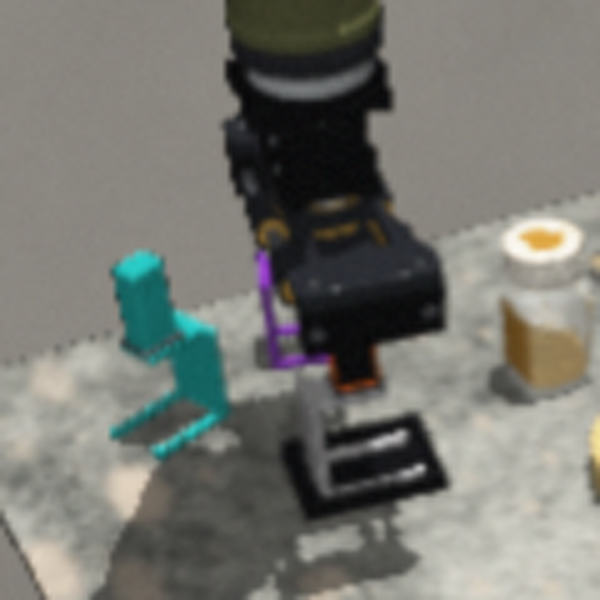

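The grip holds: opening 20.3 mm, fingers on the orange handle above the dock at about (350,370) in the crop. The drive only yaws about a vertical tool, so I'll tilt the puller in a light grip by drawing its back plate against the dock's rear wall.

drive_tool:
  moves: "0 0 -0.001 -2 -1;-0.002 0 -0.002 -4 -1;-0.006 0 -0.002 -5 -1;-0.010 0 -0.003 -5 -1;-0.014 0 -0.004 -5 -1;-0.018 0 -0.005 -5 -1;-0.022 0 -0.006 -5 -1;-0.026 0 -0.0065 -5 -1"
  grip_force: 5

```text
time_s: 6.25
tool_pos: [0.4858, 0.3839, 0.0852]
tool_rot: [179.9, -0.0, -3.5]
force: [1.1, -0.5, -1.9]
grip_width: 0.0201
```

```bash
python3 - <<'E'
from meas import *
go([.512,.381,.078],-8.5)
im,d=read_camera("scene"); save("tilt4.png",im,(180,120,300,240),5)
E
```

```text
shift [0.0263 0.0013 0.0072] turn 5.0 | pos [0.4858 0.3839 0.0852] rot [179.92  -0.    -3.47] q [  -7.3   26.3  -42.2   95.6   19.1   65.7 -148.1] F [ 1.1 -0.5 -1.9] w 0.0201 t 6.25
```

View pics/tilt4.png

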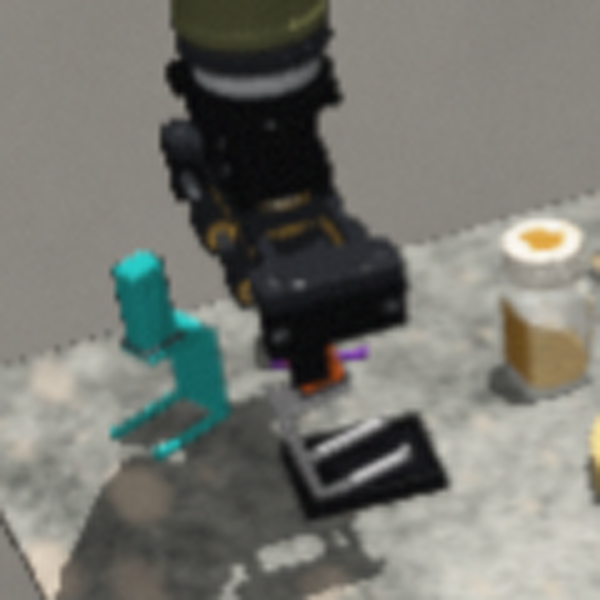

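The puller is pivoting in the grip: the prongs are now tipped up about 13°, with the back plate against the dock's rear wall at about (290,450) in the crop. I'll continue the arc.

drive_tool:
  moves: "-0.005 0 -0.0005 0 -1;-0.010 0 -0.0005 0 -1;-0.015 0 0 0 -1;-0.020 0 0.0005 0 -1;-0.025 0 0.001 0 -1;-0.030 0 0.002 0 -1;-0.032 0 0.002 0 -1;-0.032 0 0.002 0 -1"

```text
time_s: 7.1
tool_pos: [0.4535, 0.3866, 0.0831]
tool_rot: [180.0, 0.0, -3.4]
force: [0.7, -0.3, -1.5]
grip_width: 0.0203
```

```bash
cat >> meas.py <<'E'
def fork(c="scene",r=.11):
    """tilt of steel parts seen near the gripper, in gripper's x-z plane (deg tips up)"""
    o=get_obs();im,d=read_camera(c);P=cloud(c,d)
    M=R.from_euler("z",o["tool_rot"][2],degrees=True)
    Q=M.inv().apply((P-(o["tool_pos"]+[0,0,.019])).reshape(-1,3)).reshape(P.shape)
    return im,d,P,Q
E
python3 - <<'E'
from meas import *
go([.512,.381,.078],-8.5)
im,d,P,Q=fork()
save("tilt5.png",im,(180,120,300,240),5)
hsv=cv2.cvtColor(im,cv2.COLOR_RGB2HSV);S,V=hsv[...,1].astype(int),hsv[...,2].astype(int)
k=(abs(Q[...,1])<.025)&(abs(Q[...,0])<.12)&(Q[...,2]<-.03)&(P[...,2]>.018)&(S<60)&(V>60)
B=Q[k]; i=B[:,2].argsort(); print(len(B)); print((B[i][::max(1,len(B)//40)]*1000).round(0).tolist())
np.savez("t5.npz",im=im,d=d)
E
```

```text
shift [0.0588 0.0021 0.0051] turn 5.1 | pos [0.4535 0.3866 0.0831] rot [179.98   0.03  -3.42] q [  -7.8   23.7  -43.    99.1   17.7   64.3 -149.6] F [ 0.7 -0.3 -1.5] w 0.0203 t 7.1
188
[[30.0, -17.0, -84.0], [29.0, -12.0, -84.0], [39.0, -18.0, -83.0], [39.0, 16.0, -82.0], [23.0, -22.0, -81.0], [26.0, -6.0, -80.0], [48.0, -18.0, -79.0], [25.0, -17.0, -79.0], [42.0, 15.0, -78.0], [50.0, -22.0, -77.0], [49.0, -18.0, -76.0], [49.0, 17.0, -74.0], [52.0, 19.0, -73.0], [16.0, -21.0, -73.0], [64.0, 17.0, -72.0], [63.0, -21.0, -72.0], [58.0, 17.0, -71.0], [67.0, -19.0, -70.0], [60.0, -21.0, -70.0], [16.0, -22.0, -68.0], [20.0, -10.0, -68.0], [18.0, -6.0, -67.0], [78.0, 21.0, -66.0], [14.0, -21.0, -65.0], [68.0, -18.0, -64.0], [66.0, 18.0, -63.0], [70.0, 14.0, -62.0], [72.0, 18.0, -61.0], [14.0, -14.0, -60.0], [13.0, 11.0, -59.0], [7.0, -18.0, -58.0], [12.0, -13.0, -56.0], [10.0, -20.0, -54.0], [2.0, -19.0, -52.0], [4.0, -22.0, -47.0], [-3.0, 18.0, -44.0], [2.0, -12.0, -43.0], [-3.0, -2.0, -42.0], [-1.0, -24.0, -41.0], [-1.0, -6.0, -40.0], [-0.0, -22.0, -38.0], [5.0, 4.0, -38.0], [0.0, 6.0, -37.0], [6.0, -3.0, -36.0], [18.0, -12.0, -35.0], [8.0, -9.0, -33.0], [9.0, -6.0, -32.0]]
```

View pics/tilt5.png

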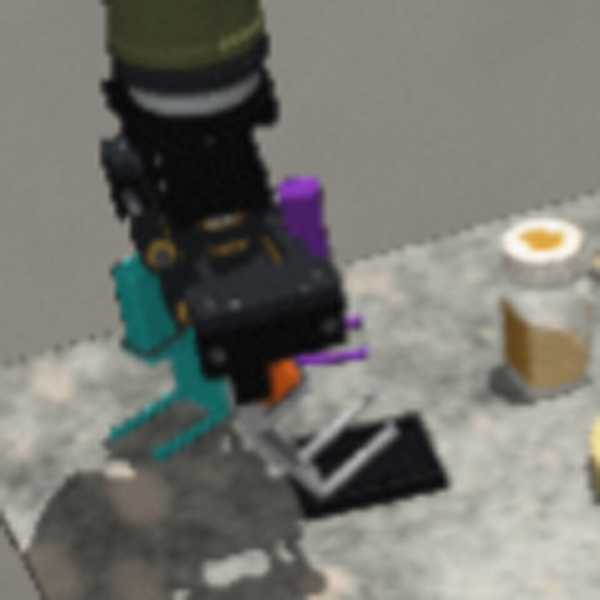

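The prongs now tip up about 31°: in the gripper frame they run from (29,-84) to (72,-62) mm. I'll clamp hard, lift, and carry the puller over to the box.

drive_tool:
  moves: "0 0 0 0 -1;0 0 0 0 -1;0 0 -0.02 0 -1;0 0 -0.05 0 -1;0 0 -0.09 0 -1;0 0 -0.13 0 -1;0 0.03 -0.16 0 -1;0 0.08 -0.17 0 -1"
  grip_force: 60

```text
time_s: 7.95
tool_pos: [0.4492, 0.3118, 0.2568]
tool_rot: [-179.6, -0.2, -3.1]
force: [1.0, -0.6, -1.2]
grip_width: 0.0195
```

drive_tool:
  moves: "0 0.05 0 2 -1;0 0.10 0 4 -1;0 0.15 0 6 -1;0 0.20 0 8 -1;0 0.25 0 10 -1;0 0.30 0 12 -1;0 0.34 0 14 -1;0 0.36 0 16 -1"

```text
time_s: 8.75
tool_pos: [0.4268, -0.0556, 0.253]
tool_rot: [179.9, -0.0, -19.8]
force: [1.0, -0.2, -1.8]
grip_width: 0.0194
```

```bash
python3 - <<'E'
from meas import *
go([.44,-.317,.22],-20)
E
```

```text
shift [0.1011 0.2414 0.0333] turn 0.2 | pos [ 0.4268 -0.0556  0.253 ] rot [179.94  -0.01 -19.84] q [  27.9   -9.1  -21.3  108.6   -3.3   79.9 -102.4] F [ 1.  -0.2 -1.8] w 0.0194 t 8.75
```

drive_tool:
  moves: "0.015 0.04 0.005 0 -1;0.03 0.08 0.01 0 -1;0.05 0.12 0.015 0 -1;0.07 0.16 0.02 0 -1;0.085 0.20 0.03 0 -1;0.10 0.23 0.033 0 -1;0.101 0.241 0.033 0 -1;0.101 0.241 0.033 0 -1"

```text
time_s: 9.55
tool_pos: [0.4422, -0.3134, 0.2195]
tool_rot: [-180.0, 0.1, -19.6]
force: [-0.4, 0.2, -1.7]
grip_width: 0.0196
```

```bash
cat > fit.py <<'E'
from meas import *
from scipy.optimize import least_squares
# puller as boxes in body frame rel. to handle centre (mm): lo,hi
BX=[((-31,-21,-92),(-25,21,-30)),((-31,-13,-36),(13,13,-30)),((-25,15,-92),(28,21,-87)),((-25,-21,-92),(28,-15,-87)),((-13,-10,-30),(13,10,24)),((24,15,-87),(28,21,-84.5)),((24,-21,-87),(28,-15,-84.5))]
BX=[(np.array(a,float),np.array(b,float)) for a,b in BX]
def dist(p,B):
    ds=[]
    for a,b in B:
        q=np.maximum(a-p,p-b); ds.append(abs(np.linalg.norm(np.maximum(q,0),axis=1)+np.minimum(q.max(1),0)))
    return np.min(ds,axis=0)
def fitp(Q,x0=(0,0,0,32)):
    f=lambda v:dist(R.from_euler("y",v[3],degrees=True).apply(Q-v[:3]),BX)  # tips-up v[3]
    r=least_squares(f,x0,loss="soft_l1",f_scale=1.5,diff_step=1e-3); d=f(r.x)
    return r.x,np.median(d),(d<4).mean()
def steel(im,Q,zmin=-.13,extra=None):
    hsv=cv2.cvtColor(im,cv2.COLOR_RGB2HSV);H,S,V=[hsv[...,i].astype(int) for i in range(3)]
    k=(abs(Q[...,1])<.026)&(Q[...,0]>-.05)&(Q[...,0]<.09)&(Q[...,2]<-.012)&(Q[...,2]>zmin)&(V>50)
    if extra is not None:k&=extra
    return Q[k]*1000
E
python3 - <<'E'
from fit import *
go([.44,-.317,.22],-20)
for c in("scene","top"):
    im,d,P,Q=fork(c); B=steel(im,Q); np.savez(c+"6.npz",im=im,d=d)
    print(c,len(B)); 
    if len(B)>20: print([np.round(x,2) for x in fitp(B)])
    if c=="scene": u=proj(c,get_obs()["tool_pos"]).astype(int);print(u);save("pre6.png",im,(max(u[0]-100,0),max(u[1]-90,0),u[0]+100,min(u[1]+90,480)),4)
E
```

```text
shift [-0.0009  0.0041 -0.0005] turn 0.4 | pos [ 0.4422 -0.3134  0.2195] rot [-179.97    0.08  -19.59] q [ 39.2   5.7  -7.2  98.6   0.7  75.8 -77.7] F [-0.4  0.2 -1.7] w 0.0196 t 9.55
scene 58
[array([11.19,  0.7 ,  5.24, 26.55]), np.float64(0.55), np.float64(1.0)]
[376 365]
top 9
```

View pics/pre6.png

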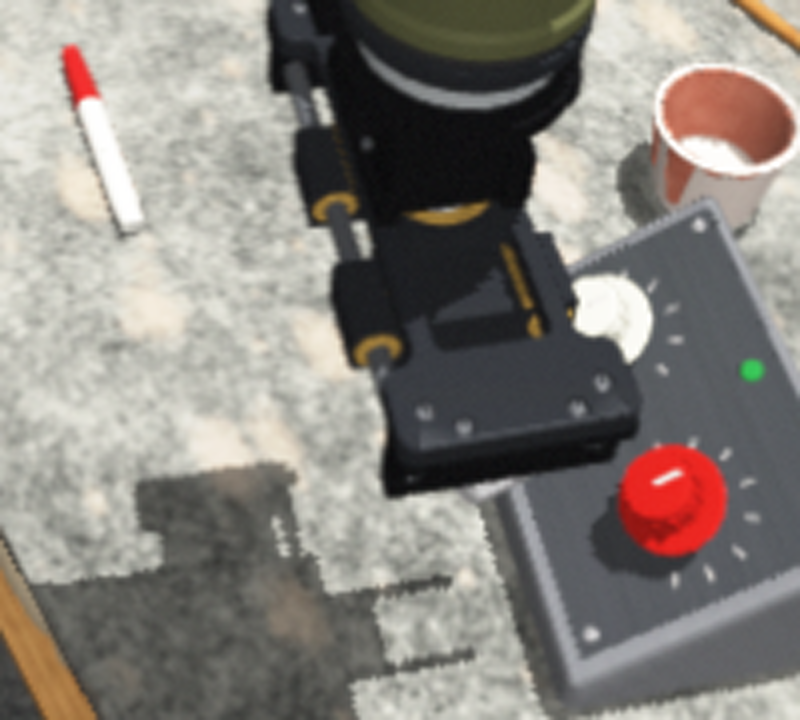

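```bash
python3 - <<'E'
from fit import *
z=np.load("t5.npz");P=cloud("scene",z["d"]);M=R.from_euler("z",-3.42,degrees=True)
Q=M.inv().apply((P-np.array([.4535,.3866,.1021])).reshape(-1,3)).reshape(P.shape)
B=steel(z["im"],Q,extra=(P[...,2]>.019)); 
print(len(B),[np.round(x,2) for x in fitp(B)])
B2=B[(B[:,2]<-28)|(B[:,0]>14)]; print(len(B2),[np.round(x,2) for x in fitp(B2)])
B3=steel(np.load("scene6.npz")["im"],np.zeros((480,640,3))) if 0 else None
E
```

```text
240 [array([ 5.04, -1.31, -0.01, 32.64]), np.float64(0.8), np.float64(0.98)]
232 [array([ 5.1 , -0.96,  0.24, 32.47]), np.float64(0.78), np.float64(0.99)]
```

drive_tool:
  moves: "0 0.001 0.03 0.4 -1;0 0.002 0.06 0.4 -1;0 0.0025 0.09 0.4 -1;0 0.0025 0.11 0.4 -1;0 0.0025 0.123 0.4 -1;0.005 0.0025 0.129 0.4 -1;0.005 0.0025 0.129 0.4 -1;0.005 0.0025 0.129 0.4 -1"

```text
time_s: 10.45
tool_pos: [0.4477, -0.3167, 0.0923]
tool_rot: [180.0, -0.1, -19.8]
force: [-0.3, -0.7, -1.4]
grip_width: 0.0193
```

```bash
python3 - <<'E'
from fit import *
go([.5141,-.3423,.1362],-20)
E
```

```text
shift [ 0.0712  0.0016 -0.0437] turn 0.2 | pos [ 0.4477 -0.3167  0.0923] rot [179.98  -0.12 -19.81] q [ 39.   12.2  -7.2 106.5   1.7  61.3 -78.7] F [-0.3 -0.7 -1.4] w 0.0193 t 10.45
```

drive_tool:
  moves: "0.008 0.0005 -0.005 0 -1;0.016 0.0008 -0.010 0 -1;0.023 0.001 -0.0143 0 -1;0.029 0.0015 -0.018 0 -1;0.034 0.0015 -0.021 0 -1;0.038 0.0015 -0.0235 0 -1;0.042 0.0015 -0.026 0 -1;0.045 0.0015 -0.0278 0 -1"

```text
time_s: 11.25
tool_pos: [0.4886, -0.3334, 0.119]
tool_rot: [180.0, 0.0, -19.9]
force: [-0.8, 0.3, -1.4]
grip_width: 0.0196
```

```bash
python3 - <<'E'
from fit import *
go([.5141,-.3423,.1362],-20)
for c in("scene","top"):
    im,d=read_camera(c); u=proj(c,[.53,-.35,.1]).astype(int)
    globals()[c]=cv2.resize(im[u[1]-45:u[1]+45,u[0]-45:u[0]+45],(400,400),interpolation=cv2.INTER_CUBIC)
save("hook7.png",np.hstack([scene,top]))
E
```

```text
shift [ 0.027  -0.0003 -0.0172] turn 0.1 | pos [ 0.4886 -0.3334  0.119 ] rot [180.     0.01 -19.85] q [ 37.9  15.6  -7.2  98.9   2.1  65.6 -79.8] F [-0.8  0.3 -1.4] w 0.0196 t 11.25
```

View pics/hook7.png

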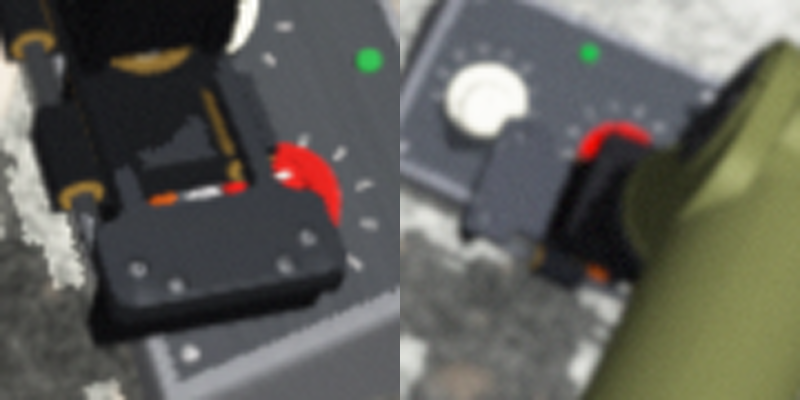

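The gripper hides the fork, but the red cap still stands undisturbed and the force is unchanged. I'll go on inserting.

drive_tool:
  moves: "0.004 0 -0.0025 0 -1;0.008 0 -0.005 0 -1;0.012 0 -0.0075 0 -1;0.016 0 -0.010 0 -1;0.020 0 -0.0125 0 -1;0.024 0 -0.015 0 -1;0.026 0 -0.0163 0 -1;0.026 0 -0.0163 0 -1"

```text
time_s: 12.15
tool_pos: [0.5132, -0.3422, 0.1354]
tool_rot: [180.0, -0.0, -19.8]
force: [0.7, 0.3, -1.1]
grip_width: 0.0195
```

```bash
python3 - <<'E'
from fit import *
go([.5141,-.3423,.1362],-20)
E
```

```text
shift [ 0.0008 -0.0002 -0.0008] turn 0.2 | pos [ 0.5132 -0.3422  0.1354] rot [180.    -0.03 -19.84] q [ 37.3  17.7  -7.3  94.3   2.4  68.2 -80.4] F [ 0.7  0.3 -1.1] w 0.0195 t 12.15
```

drive_tool:
  moves: "-0.0011 0 -0.0017 0 -1;-0.0021 0 -0.0034 0 -1;-0.0026 0 -0.0042 0 -1;-0.0032 0 -0.0051 0 -1;-0.0037 0 -0.0059 0 -1;-0.0042 0 -0.0068 0 -1;-0.0048 0 -0.0076 0 -1;-0.0053 0 -0.0085 0 -1"

```text
time_s: 12.95
tool_pos: [0.5085, -0.3404, 0.1425]
tool_rot: [-180.0, -0.1, -19.8]
force: [3.5, -2.7, -4.8]
grip_width: 0.0198
```

drive_tool:
  moves: "-0.0008 0 -0.0013 0 -1;-0.0016 0 -0.0025 0 -1;-0.0024 0 -0.0038 0 -1;-0.0032 0 -0.0051 0 -1;-0.0042 0 -0.0068 0 -1;-0.0053 0 -0.0085 0 -1;-0.0064 0 -0.0102 0 -1;-0.0074 0 -0.0119 0 -1"

```text
time_s: 13.75
tool_pos: [0.5007, -0.3377, 0.1558]
tool_rot: [180.0, 0.0, -19.9]
force: [-0.8, 0.5, -2.6]
grip_width: 0.0195
```

```bash
python3 - <<'E'
from meas import *
go([.5132,-.3422,.1354],-20)
for c in("scene","top"):
    im,d=read_camera(c);P=cloud(c,d);hsv=cv2.cvtColor(im,cv2.COLOR_RGB2HSV);H,S,V=[hsv[...,i].astype(int) for i in range(3)]
    B=P[near(P,(.553,-.362),.06)&(S>150)&((H<6)|(H>172))&(V>60)]; N=np.array([-.498,.181,.848])
    h=(B-np.array([.557,-.359,.0966]))@N; print(c,len(B),np.percentile(h,[5,50,95]) if len(B) else 0)
E
```

```text
shift [ 0.0133 -0.      0.0204] turn 0.1 | pos [ 0.5007 -0.3377  0.1558] rot [180.     0.   -19.85] q [ 37.6  15.3  -7.3  94.8   2.1  70.  -79.9] F [-0.8  0.5 -2.6] w 0.0195 t 13.75
scene 0 0
top 0 0
```

drive_tool:
  moves: "-0.002 0 -0.0034 0 -1;-0.004 0 -0.0068 0 -1;-0.006 0 -0.0102 0 -1;-0.009 0 -0.015 0 -1;-0.012 0 -0.021 0 -1;-0.015 0 -0.028 0 -1;-0.018 0 -0.034 0 -1;-0.020 0 -0.038 0 -1"

```text
time_s: 14.65
tool_pos: [0.482, -0.3311, 0.1946]
tool_rot: [180.0, -0.1, -19.9]
force: [0.1, -0.6, -2.7]
grip_width: 0.0193
```

drive_tool:
  moves: "-0.005 0 -0.008 0 -1;-0.015 0 -0.016 0 -1;-0.030 0 -0.024 0 -1;-0.05 0 -0.030 0 -1;-0.07 0 -0.030 0 -1;-0.08 0 -0.030 0 -1;-0.08 0 -0.030 0 -1;-0.08 0 -0.030 0 -1"

```text
time_s: 15.45
tool_pos: [0.4072, -0.3039, 0.2239]
tool_rot: [180.0, -0.1, -19.9]
force: [0.4, -0.4, -1.0]
grip_width: 0.02
```

```bash
python3 - <<'E'
from fit import *
go([.43,-.3,.25],-20)
im,d=read_camera("scene"); u=proj("scene",get_obs()["tool_pos"]).astype(int); print(u)
x0,y0=max(u[0]-80,0),max(u[1]-60,0)
a=cv2.resize(im[y0:y0+160,x0:x0+200],(600,480),interpolation=cv2.INTER_CUBIC); save("off8.png",a)
E
```

```text
shift [ 0.0201 -0.0114 -0.0261] turn 0.1 | pos [ 0.4072 -0.3039  0.2239] rot [179.99  -0.06 -19.85] q [ 40.2   1.4  -6.6 102.7   0.2  75.9 -76.2] F [ 0.4 -0.4 -1. ] w 0.02 t 15.45
[354 370]
```

View pics/off8.png

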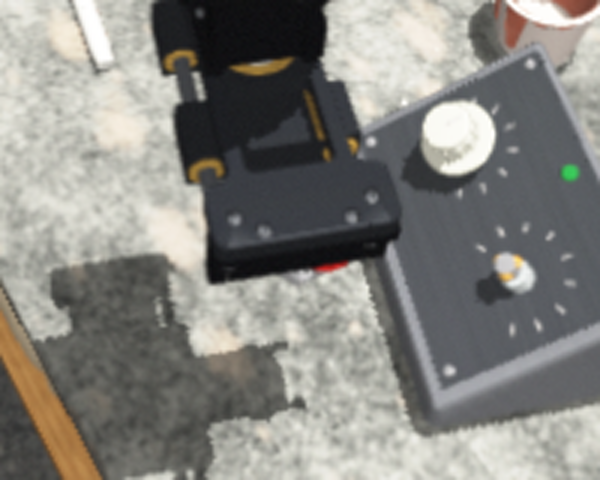

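The cap is off: the bare stem shows at (513,270) and the red cap is on the fork, with its shadow at (250,370). Next I'll level the fork by pressing the prong tips on the box's plain right side face.

drive_tool:
  moves: "0.008 0.006 0 -4 -1;0.02 0.015 0 -9 -1;0.034 0.025 0 -15 -1;0.048 0.035 0 -21 -1;0.062 0.045 0 -27 -1;0.075 0.055 0 -33 -1;0.087 0.063 0 -39 -1;0.0965 0.07 0 -45 -1"

```text
time_s: 16.3
tool_pos: [0.4751, -0.4032, 0.2227]
tool_rot: [-180.0, -0.0, 25.4]
force: [-0.4, 0.8, -1.5]
grip_width: 0.0195
```

```bash
python3 - <<'E'
from h import *
go([.541,-.501,.18],70)
E
```

```text
shift [0.0175 0.1167 0.0426] turn -44.6 | pos [ 0.4751 -0.4032  0.2227] rot [-179.96   -0.     25.42] q [ 43.8  15.3  -7.2  87.1   1.9  77.8 -28.1] F [-0.4  0.8 -1.5] w 0.0195 t 16.3
```

drive_tool:
  moves: "0.002 0.012 0 -4 -1;0.005 0.027 0 -9 -1;0.008 0.043 0 -15 -1;0.010 0.060 0 -21 -1;0.013 0.076 0 -27 -1;0.015 0.092 0 -33 -1;0.0165 0.107 0 -39 -1;0.0175 0.1167 0 -44.6 -1"

```text
time_s: 17.1
tool_pos: [0.5403, -0.5017, 0.2221]
tool_rot: [-180.0, -0.0, 70.0]
force: [-0.0, -0.0, -1.8]
grip_width: 0.0193
```

drive_tool:
  moves: "0 0 0.01 0 -1;0 0 0.03 0 -1;0 0 0.055 0 -1;0 0 0.08 0 -1;0 0 0.10 0 -1;0 0 0.115 0 -1;0 0 0.122 0 -1;0 0 0.124 0 -1"

```text
time_s: 17.9
tool_pos: [0.539, -0.5001, 0.0985]
tool_rot: [-179.9, -0.0, 69.7]
force: [1.1, 0.3, -2.3]
grip_width: 0.0193
```

```bash
python3 - <<'E'
from fit import *
go([.541,-.501,.0985],70)
for c in("scene","top"):
    im,d,P,Q=fork(c); hsv=cv2.cvtColor(im,cv2.COLOR_RGB2HSV);H,S,V=[hsv[...,i].astype(int) for i in range(3)]
    B=Q[(np.linalg.norm(Q,axis=-1)<.14)&(S>150)&((H<6)|(H>172))&(V>50)]*1000
    print(c,len(B),B.mean(0) if len(B) else 0,np.ptp(B,axis=0) if len(B) else 0)
    B=steel(im,Q,zmin=-.11); print(len(B)); 
    if len(B)>40: print([np.round(x,2) for x in fitp(B)])
    if c=="scene": u=proj(c,get_obs()["tool_pos"]).astype(int);print(u);save("lvl9.png",im,(max(u[0]-80,0),max(u[1]-60,0),u[0]+80,min(u[1]+60,480)),4)
E
```

```text
shift [-0.0001  0.0022 -0.    ] turn -0.3 | pos [ 0.539  -0.5001  0.0985] rot [-179.92   -0.04   69.72] q [ 48.7  33.4 -11.6  76.9   6.8  70.5  16.4] F [ 1.1  0.3 -2.3] w 0.0193 t 17.9
scene 0 0 0
160
[array([ -3.98,   3.21, -24.47,  92.05]), np.float64(2.05), np.float64(0.68)]
[495 476]
top 170 [ 50.4173   1.5878 -61.4189] [40.821  44.0657 44.5094]
378
[array([ 6.13, -2.77,  9.01, 31.74]), np.float64(3.51), np.float64(0.54)]
```

drive_tool:
  moves: "0.004 0 0 0 -1;0.008 0 0 0 -1;0.010 0 0 0 -1;0.013 0 -0.003 0 -1;0.016 0 -0.0065 0 -1;0.019 0 -0.009 0 -1;0.022 0 -0.012 0 -1;0.025 0 -0.0143 0 -1"
  grip_force: 7

```text
time_s: 18.8
tool_pos: [0.5478, -0.4775, 0.1145]
tool_rot: [180.0, 0.1, 69.7]
force: [-0.8, -2.0, -1.1]
grip_width: 0.0197
```

```bash
cat > capt.py <<'E'
from fit import *
def cap(c="top",sv=None):
    im,d,P,Q=fork(c); hsv=cv2.cvtColor(im,cv2.COLOR_RGB2HSV);H,S,V=[hsv[...,i].astype(int) for i in range(3)]
    B=Q[(np.linalg.norm(Q,axis=-1)<.15)&(S>150)&((H<6)|(H>172))&(V>50)]*1000
    if len(B)<30: print(c,"red",len(B)); return im,d,P,Q
    # fit cap solid: rim disc r24 z0-4, body r15 z4-22; pose base xyz + tilt about y
    def f(v):
        p=R.from_euler("y",v[3],degrees=True).apply(B-v[:3]); r=np.hypot(p[:,0],p[:,1])
        def cyl(R0,a,b):
            q=np.c_[r-R0,a-p[:,2],p[:,2]-b]; return abs(np.linalg.norm(np.maximum(q,0),axis=1)+np.minimum(q.max(1),0))
        return np.minimum(cyl(24,0,4),cyl(15,4,22))
    best=min((least_squares(f,[*(B.mean(0)-[0,0,10]),t],loss="soft_l1",f_scale=1.5,diff_step=1e-3) for t in(0,20,35)),key=lambda r:r.cost)
    print(c,"red",len(B),"cap base in grip frame",best.x[:3].round(1),"tilt",best.x[3].round(1),"med",np.median(f(best.x)).round(2))
    return im,d,P,Q
E
python3 - <<'E'
from capt import *
go([.541,-.501,.0985],70); cap()
E
```

```text
shift [-0.0244  0.0017  0.0161] turn -0.3 | pos [ 0.5478 -0.4775  0.1145] rot [179.97   0.05  69.73] q [ 47.3  31.6 -12.1  77.6   6.7  71.4  14.5] F [-0.8 -2.  -1.1] w 0.0197 t 18.8
top red 174 cap base in grip frame [ 37.   -0.9 -82.8] tilt 26.0 med 1.24
```

drive_tool:
  moves: "0.003 0 -0.002 0 -1;0.006 0 -0.004 0 -1;0.009 0 -0.006 0 -1;0.012 0 -0.0075 0 -1;0.015 0 -0.009 0 -1;0.018 0 -0.0105 0 -1;0.021 0 -0.012 0 -1;0.0235 0 -0.013 0 -1"

```text
time_s: 19.65
tool_pos: [0.5562, -0.4547, 0.127]
tool_rot: [-180.0, -0.0, 69.8]
force: [-0.7, -0.6, -1.1]
grip_width: 0.02
```

```bash
python3 - <<'E'
from capt import *
go([.541,-.501,.0985],70); im,d,P,Q=cap(); u=proj("top",get_obs()["tool_pos"]).astype(int); a=cv2.resize(im[u[1]-40:u[1]+40,u[0]-40:u[0]+40],(400,400))
im,d,P,Q=cap("scene"); u=proj("scene",get_obs()["tool_pos"]).astype(int); y=min(u[1]-50,400);b=cv2.resize(im[y:y+80,u[0]-40:u[0]+40],(400,400)); save("lvl10.png",np.hstack([a,b]))
E
```

```text
shift [-0.0487  0.0017  0.0285] turn -0.2 | pos [ 0.5562 -0.4547  0.127 ] rot [-180.     -0.01   69.76] q [ 45.9  30.2 -12.6  78.3   6.6  72.2  12.7] F [-0.7 -0.6 -1.1] w 0.02 t 19.65
top red 150 cap base in grip frame [ 12.4  -2.1 -88. ] tilt 13.3 med 1.34
scene red 304 cap base in grip frame [  6.   16.8 -90.4] tilt 4.6 med 1.13
```

View pics/lvl10.png

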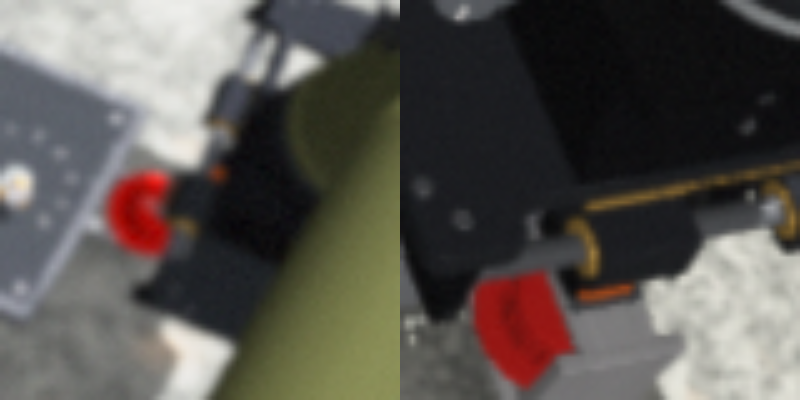

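The cap sits on the fork between the prongs in the top view at (140,212). The grey back plate is visible in the scene crop, so I'll read the tilt from it.

drive_tool:
  moves: "0.002 0 -0.001 0 -1;0.004 0 -0.002 0 -1;0.005 0 -0.002 0 -1;0.005 0 -0.002 0 -1;0.005 0 -0.002 0 -1;0.005 0 -0.002 0 -1;0.005 0 -0.002 0 -1;0.005 0 -0.002 0 -1"

```text
time_s: 20.55
tool_pos: [0.5578, -0.4503, 0.1288]
tool_rot: [-180.0, -0.0, 69.8]
force: [-0.3, -0.0, -1.5]
grip_width: 0.0199
```

```bash
cat >> capt.py <<'E'
def plate(c="scene"):
    im,d,P,Q=fork(c); hsv=cv2.cvtColor(im,cv2.COLOR_RGB2HSV);S,V=hsv[...,1].astype(int),hsv[...,2].astype(int)
    k=(S<60)&(V>60)&(abs(Q[...,1])<.021)&(abs(Q[...,0]+.025)<.03)&(Q[...,2]<-.04)&(Q[...,2]>-.092); A=Q[k]*1000
    for _ in range(6):
        if len(A)<20: print(c,"few",len(A)); return
        m=A.mean(0);n=np.linalg.svd(A-m,full_matrices=False)[2][2];n*=np.sign(n[0]);r=abs((A-m)@n);A=A[r<max(2.5*np.median(r),1)]
    print(c,"plate n",n.round(3),"tips-up tilt",np.degrees(np.arctan2(n[2],n[0])).round(1),"yaw",np.degrees(np.arctan2(n[1],n[0])).round(1),"m",m.round(1),len(A),A.min(0).round(),A.max(0).round())
E
python3 - <<'E'
from capt import *
go([.541,-.501,.0985],70); cap(); plate()
E
```

```text
shift [-0.0534  0.0018  0.0303] turn -0.2 | pos [ 0.5578 -0.4503  0.1288] rot [-179.99   -0.01   69.75] q [ 45.6  30.  -12.7  78.5   6.6  72.3  12.4] F [-0.3 -0.  -1.5] w 0.0199 t 20.55
top red 131 cap base in grip frame [ 27.2   6.8 -82.4] tilt 26.6 med 3.0
scene plate n [ 0.998 -0.003  0.067] tips-up tilt 3.8 yaw -0.2 m [-25.8  -0.3 -62.9] 211 [-28. -21. -92.] [-23.  21. -40.]
```

drive_tool:
  moves: "0.002 0 0 0 -1;0.004 0 -0.001 0 -1;0.005 0 -0.001 0 -1;0.005 0 -0.001 0 -1;0.005 0 -0.001 0 -1;0.004 0 -0.002 0 -1;0.002 0 -0.003 0 -1;0 0 -0.004 0 -1"

```text
time_s: 21.45
tool_pos: [0.5578, -0.4502, 0.1329]
tool_rot: [-180.0, -0.0, 69.8]
force: [0.3, -0.1, -2.8]
grip_width: 0.0201
```

drive_tool:
  moves: "0 0 0 0 -1;0 0 0 0 -1;0 0 -0.004 0 -1;-0.004 0 -0.012 0 -1;-0.008 0 -0.025 0 -1;-0.012 0 -0.04 0 -1;-0.016 0 -0.06 0 -1;-0.02 0 -0.08 0 -1"
  grip_force: 50

```text
time_s: 22.25
tool_pos: [0.5507, -0.47, 0.2153]
tool_rot: [179.9, 0.0, 69.7]
force: [-0.2, -0.1, -2.1]
grip_width: 0.0194
```

```bash
python3 - <<'E'
from capt import *
go([.507,.18,.25],180); cap(); cap("scene"); plate()
E
```

```text
shift [ 0.5945 -0.2663 -0.0355] turn -110.3 | pos [ 0.5507 -0.47    0.2153] rot [179.92   0.04  69.72] q [ 46.7  28.2 -12.4  71.1   5.9  81.3  14.5] F [-0.2 -0.1 -2.1] w 0.0194 t 22.25
top red 139 cap base in grip frame [  1.8  -3.  -90.7] tilt 7.3 med 1.03
scene red 429 cap base in grip frame [  0.2  -1.1 -91.2] tilt -2.1 med 0.6
scene plate n [ 1.    -0.     0.007] tips-up tilt 0.4 yaw -0.0 m [-28.6  -1.  -65.4] 322 [-29. -21. -92.] [-28.  21. -40.]
```

The tilt is now 0.4°, with the cap seated on the fork. I'll carry it to the pedestal.

drive_tool:
  moves: "0.010 -0.008 -0.006 2 -1;0.030 -0.024 -0.015 4 -1;0.056 -0.044 -0.025 7 -1;0.084 -0.066 -0.035 10 -1;0.112 -0.088 -0.042 13 -1;0.140 -0.110 -0.047 16 -1;0.164 -0.128 -0.05 18 -1;0.182 -0.142 -0.05 20 -1"

```text
time_s: 23.2
tool_pos: [0.4801, -0.2466, 0.2628]
tool_rot: [-180.0, -0.0, 49.8]
force: [0.2, -0.1, -2.4]
grip_width: 0.0195
```

drive_tool:
  moves: "0.018 -0.015 0 2 -1;0.043 -0.036 0 5 -1;0.072 -0.061 0 9 -1;0.103 -0.087 0 13 -1;0.134 -0.114 0 17 -1;0.163 -0.138 0 21 -1;0.187 -0.159 0 24 -1;0.206 -0.175 0 27 -1"

```text
time_s: 24.0
tool_pos: [0.4792, 0.0238, 0.2623]
tool_rot: [-180.0, 0.0, 22.8]
force: [1.4, -0.2, -2.6]
grip_width: 0.0198
```

drive_tool:
  moves: "0.012 -0.018 0 3 -1;0.027 -0.043 0 7 -1;0.044 -0.071 0 11 -1;0.058 -0.094 0 15 -1;0.070 -0.113 0 18 -1;0.079 -0.127 0 21 -1;0.084 -0.135 0 22 -1;0.086 -0.138 0 22.7 -1"

```text
time_s: 24.8
tool_pos: [0.5053, 0.183, 0.2621]
tool_rot: [-180.0, 0.1, 0.2]
force: [-0.5, 0.3, -2.9]
grip_width: 0.0197
```

```bash
python3 - <<'E'
from capt import *
go([.506,.1805,.15],0); cap(); cap("scene"); plate()
E
```

```text
shift [0.0008 0.0025 0.1121] turn 0.2 | pos [0.5053 0.183  0.2621] rot [-179.98    0.08    0.16] q [  14.3    6.2  -39.6   94.5    4.    80.8 -115.6] F [-0.5  0.3 -2.9] w 0.0197 t 24.8
top red 0
scene red 209 cap base in grip frame [  0.8  -1.1 -90.9] tilt -1.0 med 0.71
scene plate n [1.    0.009 0.006] tips-up tilt 0.3 yaw 0.5 m [-28.3  -1.4 -66.4] 119 [-29. -21. -92.] [-27.  21. -40.]
```

drive_tool:
  moves: "0.0005 0.001 0.02 0 -1;0.001 0.002 0.05 0 -1;0.001 0.0025 0.08 0 -1;0.001 0.0025 0.105 0 -1;0.001 0.0025 0.125 0 -1;0.001 0.0025 0.136 0 -1;0.001 0.0025 0.14 0 -1;0.001 0.0025 0.14 0 -1"

```text
time_s: 25.75
tool_pos: [0.5072, 0.1786, 0.123]
tool_rot: [180.0, 0.0, 0.0]
force: [0.3, -0.1, -2.2]
grip_width: 0.0197
```

```bash
python3 - <<'E'
from capt import *
go([.506,.1805,.106],0); im,d,P,Q=cap("scene")
hsv=cv2.cvtColor(im,cv2.COLOR_RGB2HSV);H,S,V=[hsv[...,i].astype(int) for i in range(3)]
w=near(P,(.507,.179),.05)&(S>60)&(H>8)&(H<30)&(P[...,2]>.003)&(P[...,2]<.012)&(V>60); B=P[w][:,:2]*1000
print("foot vis",len(B),B.min(0),B.max(0),cv2.minEnclosingCircle(B.astype(np.float32)))
save("ped11.png",im,(230,200,330,275),8)
E
```

```text
shift [-0.0012 -0.0019  0.017 ] turn 0.0 | pos [0.5072 0.1786 0.123 ] rot [179.99   0.     0.02] q [  13.    12.4  -39.   105.1    8.6   65.4 -119. ] F [ 0.3 -0.1 -2.2] w 0.0197 t 25.75
scene red 180 cap base in grip frame [ -0.    0.5 -90.6] tilt -0.7 med 0.83
foot vis 407 [468.1753 137.2482] [545.4631 210.138 ] ((507.9035949707031, 175.5108642578125), 40.13987731933594)
```

View pics/ped11.png

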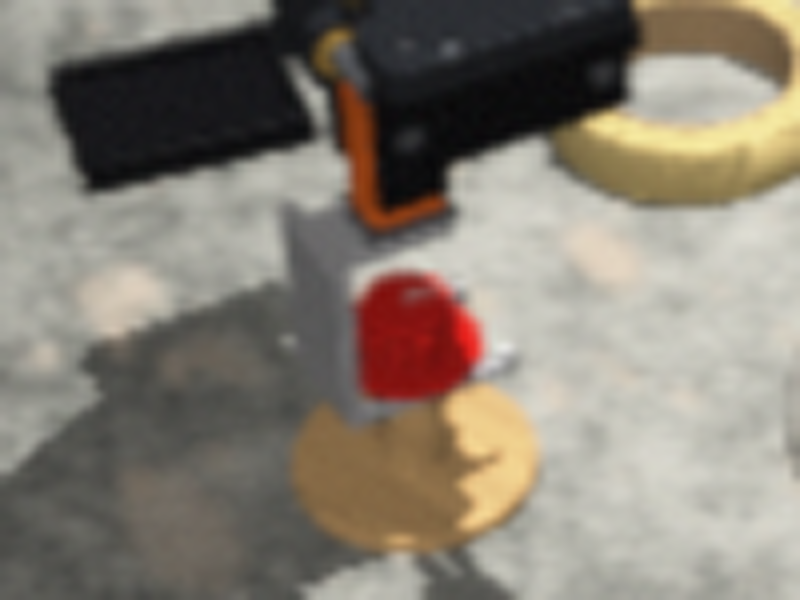

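The cap rides level on the fork, its body at (410,335) in the crop, with the foot at (415,465) below. Next I'll refine the pedestal centre with the earlier unoccluded pictures.

```bash
python3 - <<'E'
from capt import *
for c in("scene","top"):
    z=np.load(c+"0.npz");im=z["im"];P=cloud(c,z["d"]);hsv=cv2.cvtColor(im,cv2.COLOR_RGB2HSV);H,S,V=[hsv[...,i].astype(int) for i in range(3)]
    m=(near(P,(.507,.179),.06)&(S>75)&(H>8)&(H<30)&(V>80)).astype(np.uint8)
    n,l,st,_=cv2.connectedComponentsWithStats(m); m=(l==1+st[1:,4].argmax()).astype(np.uint8)
    k=max(cv2.findContours(m,cv2.RETR_EXTERNAL,cv2.CHAIN_APPROX_NONE)[0],key=len)[:,0].astype(float)
    q=np.array([at_z(c,p,.0065)[:2] for p in k])*1000
    r=least_squares(lambda v:np.hypot(*(q-v[:2]).T)-v[2],[507,179,40],loss="soft_l1",f_scale=1)
    b=P[near(P,(.507,.179),.03)&(P[...,2]>.030)&(P[...,2]<.042)]*1000
    print(c,m.sum(),r.x.round(1),"boss",len(b),b.mean(0).round(1),((b.min(0)+b.max(0))/2).round(1))
E
```

```text
scene 554 [506.1 176.6  39.8] boss 49 [506.5 176.7  35.6] [507.  177.8  35.3]
top 499 [506.5 178.9  36.6] boss 41 [508.2 180.7  34.8] [507.7 180.6  35.9]
```

drive_tool:
  moves: "-0.001 0.0015 0.003 0 -1;-0.001 0.0015 0.007 0 -1;-0.001 0.0015 0.010 0 -1;-0.001 0.0015 0.013 0 -1;-0.001 0.0015 0.016 0 -1;-0.001 0.0015 0.019 0 -1;-0.001 0.0015 0.022 0 -1;-0.001 0.0015 0.024 0 -1"

```text
time_s: 26.6
tool_pos: [0.506, 0.1775, 0.0985]
tool_rot: [180.0, 0.0, 0.1]
force: [-0.6, -0.2, -2.4]
grip_width: 0.0198
```

```bash
python3 - <<'E'
from capt import *
go([.506,.1805,.106],0); im,d,P,Q=cap("scene"); plate()
E
```

```text
shift [-0.     -0.003  -0.0075] turn 0.1 | pos [0.506  0.1775 0.0985] rot [179.99   0.02   0.05] q [  12.6   13.8  -38.7  106.7    9.7   62.8 -119.8] F [-0.6 -0.2 -2.4] w 0.0198 t 26.6
scene red 176 cap base in grip frame [  1.5   0.6 -80.2] tilt 2.8 med 0.97
scene plate n [ 1.     0.004 -0.003] tips-up tilt -0.2 yaw 0.2 m [-28.2  -0.6 -65.2] 82 [-29. -21. -92.] [-27.  20. -41.]
```

drive_tool:
  moves: "-0.003 0 0 0 -1;-0.008 0 0 0 -1;-0.015 0 0 0 -1;-0.024 0 0 0 -1;-0.035 0 0 0 -1;-0.047 0 0 0 -1;-0.060 0 0 0 -1;-0.070 0 0 0 -1"

```text
time_s: 27.5
tool_pos: [0.4346, 0.1774, 0.0988]
tool_rot: [180.0, 0.0, 0.1]
force: [0.2, 0.5, -2.0]
grip_width: 0.0196
```

drive_tool:
  moves: "-0.008 0 -0.01 0 -1;-0.012 0 -0.03 0 -1;-0.012 0 -0.06 0 -1;-0.012 0 -0.10 0 -1;-0.012 0 -0.14 0 -1;-0.012 -0.02 -0.16 2 -1;-0.012 -0.05 -0.16 4 -1;-0.012 -0.08 -0.16 6 -1"

```text
time_s: 28.3
tool_pos: [0.4241, 0.2583, 0.26]
tool_rot: [-180.0, -0.2, -6.1]
force: [0.2, 0.2, -1.9]
grip_width: 0.0197
```

```bash
python3 - <<'E'
from capt import *
go([.512,.381,.25],-8.5); plate()
B0=np.array([.5065,.178])
for c in("scene","top"):
    im,d=read_camera(c);P=cloud(c,d);hsv=cv2.cvtColor(im,cv2.COLOR_RGB2HSV);H,S,V=[hsv[...,i].astype(int) for i in range(3)]
    B=P[near(P,B0,.06)&(S>140)&((H<7)|(H>172))&(V>50)]*1000; 
    if len(B)>20:
        def f(v):
            p=B-v; r=np.hypot(p[:,0],p[:,1]); g=lambda R0,a,b:(lambda q:abs(np.linalg.norm(np.maximum(q,0),axis=1)+np.minimum(q.max(1),0)))(np.c_[r-R0,a-p[:,2],p[:,2]-b])
            return np.minimum(g(24,0,4),g(15,4,22))
        r=least_squares(f,[506.5,178,36],loss="soft_l1",f_scale=1.5,diff_step=1e-3); print(c,len(B),"cap base",r.x.round(1),np.median(f(r.x)).round(2),"z",B[:,2].min().round(1),B[:,2].max().round(1))
E
```

```text
shift [ 0.0743 -0.1314  0.0103] turn 2.4 | pos [0.4241 0.2583 0.26  ] rot [-179.99   -0.16   -6.12] q [  11.8    0.2  -45.8   99.8    0.2   79.9 -130.2] F [ 0.2  0.2 -1.9] w 0.0197 t 28.3
scene plate n [ 0.997  0.074 -0.002] tips-up tilt -0.1 yaw 4.2 m [-27.6  -8.5 -66.3] 58 [-29. -21. -91.] [-25.  17. -41.]
scene 211 cap base [507.  177.8  36.5] 1.0 z 1.4 63.2
top 161 cap base [506.9 178.2  37. ] 1.48 z -3.4 371.6
```

Both cameras put the cap at (507, 178, 36.5) mm, level and centred on the boss within about 1 mm. Next the puller goes back to the dock.

drive_tool:
  moves: "0.015 -0.026 0 1 -1;0.03 -0.053 0 1.4 -1;0.046 -0.08 0 1.4 -1;0.06 -0.107 0 1.4 -1;0.068 -0.122 0.02 1.4 -1;0.073 -0.131 0.05 1.4 -1;0.0733 -0.1317 0.07 1.4 -1;0.0733 -0.1317 0.08 1.4 -1"

```text
time_s: 29.25
tool_pos: [0.51, 0.3787, 0.1759]
tool_rot: [179.8, 0.2, -7.4]
force: [0.2, -0.1, -1.9]
grip_width: 0.0198
```

```bash
python3 - <<'E'
from capt import *
go([.511,.3815,.10],-7.5); plate()
im,d,P,Q=fork("scene"); B=steel(im,Q,zmin=-.105); print(len(B),[np.round(x,2) for x in fitp(B,(2,0,0,0))])
save("dock12.png",im,(200,140,300,230),6)
E
```

```text
shift [ 0.0009 -0.0032  0.0759] turn 0.1 | pos [0.51   0.3787 0.1759] rot [179.78   0.17  -7.38] q [  -3.5   24.7  -46.4   87.4   18.2   76.  -149.2] F [ 0.2 -0.1 -1.9] w 0.0198 t 29.25
scene plate n [0.992 0.12  0.036] tips-up tilt 2.1 yaw 6.9 m [-27.   -8.5 -64.6] 55 [-29. -21. -89.] [-23.  18. -41.]
306 [array([ 2.88, -1.14, -2.8 , -0.41]), np.float64(0.72), np.float64(0.97)]
```

drive_tool:
  moves: "0.001 -0.003 0.02 0 -1;0.001 -0.003 0.045 0 -1;0.001 -0.003 0.065 0 -1;0.001 -0.003 0.078 0 -1;0.001 -0.003 0.085 0 -1;0.001 -0.003 0.089 0 -1;0.001 -0.003 0.091 0 -1;0.001 -0.003 0.092 0 -1"

```text
time_s: 30.15
tool_pos: [0.5124, 0.3841, 0.0876]
tool_rot: [-180.0, -0.1, -7.4]
force: [-0.0, 0.4, -2.3]
grip_width: 0.02
```

```bash
python3 - <<'E'
from capt import *
go([.511,.3815,.081],-7.5)
im,d,P,Q=fork("scene"); B=steel(im,Q,zmin=-.105,extra=P[...,2]>.014); print(len(B),[np.round(x,2) for x in fitp(B,(2,0,0,0))])
E
```

```text
shift [-0.0011  0.0027  0.0066] turn 0.1 | pos [0.5124 0.3841 0.0876] rot [-179.95   -0.06   -7.35] q [  -6.1   28.9  -43.2   92.3   21.1   67.1 -151.3] F [-0.   0.4 -2.3] w 0.02 t 30.15
238 [array([ 2.27, -0.89, -0.85,  0.62]), np.float64(0.86), np.float64(0.97)]
```

drive_tool:
  moves: "0 0.001 0 0 -1;0 0.002 0 0 -1;0 0.002 0.001 0 -1;0 0.002 0.002 0 -1;0 0.002 0.003 0 -1;0 0.002 0.003 0 -1;0 0.002 0.003 0 -1;0 0.002 0.003 0 -1"

```text
time_s: 31.0
tool_pos: [0.5117, 0.3817, 0.0838]
tool_rot: [180.0, 0.0, -7.3]
force: [-0.2, 0.2, -2.1]
grip_width: 0.0195
```

```bash
python3 - <<'E'
from capt import *
go([.511,.3815,.081],-7.5)
im,d,P,Q=fork("scene"); save("dock13.png",im,(210,150,290,220),8)
E
```

```text
shift [-0.0007  0.0003  0.0028] turn 0.2 | pos [0.5117 0.3817 0.0838] rot [179.99   0.    -7.35] q [  -6.    28.9  -43.    92.8   21.1   66.7 -151.3] F [-0.2  0.2 -2.1] w 0.0195 t 31.0
```

View pics/dock13.png

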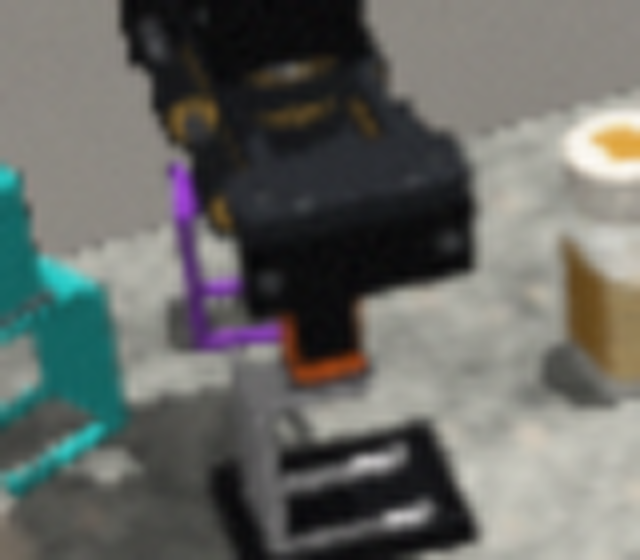

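The fork is inside the dock walls, with the prongs at (340,470) and (350,530) in the crop between the black rims. I'll lower it gently onto the floor.

drive_tool:
  moves: "0 0 0.001 0 -1;0 0 0.002 0 -1;0 0 0.003 0 -1;0 0 0.0035 0 -1;0 0 0.004 0 -1;0 0 0.0045 0 -1;0 0 0.005 0 -1;0 0 0.005 0 -1"
  grip_force: 8

```text
time_s: 31.85
tool_pos: [0.5123, 0.3819, 0.0811]
tool_rot: [180.0, -0.1, -7.4]
force: [-2.4, -2.6, 9.6]
grip_width: 0.02
```

```bash
python3 - <<'E'
from capt import *
go([.511,.3815,.081],-7.5)
im,d,P,Q=fork("scene"); B=steel(im,Q,zmin=-.105,extra=P[...,2]>.014); print(len(B),[np.round(x,2) for x in fitp(B,(2,0,0,0))])
E
```

```text
shift [-0.0012  0.0005  0.0001] turn 0.1 | pos [0.5123 0.3819 0.0811] rot [179.99  -0.11  -7.36] q [  -6.2   29.   -42.8   92.9   21.2   66.4 -151.3] F [-2.4 -2.6  9.6] w 0.02 t 31.85
182 [array([ 1.73, -0.94, -0.84,  0.81]), np.float64(0.83), np.float64(0.95)]
```

drive_tool:
  moves: "0 0 -0.002 0 -1;0 0 -0.002 0 -1;0 0 -0.002 0 0;0 0 -0.002 0 0;0 0 -0.002 0 0;0 0 -0.002 0 0;0 0 -0.002 0 0;0 0 -0.002 0 0"

```text
time_s: 32.7
tool_pos: [0.5117, 0.3816, 0.0808]
tool_rot: [180.0, 0.0, -7.4]
force: [0.3, 0.0, -0.2]
grip_width: 0.0432
```

drive_tool:
  moves: "0 0 -0.01 0 0;0 0 -0.03 0 0;0 0 -0.06 0 0;0 0 -0.10 0 0;0 0 -0.14 0 0;0 0.03 -0.16 0 0;0 0.08 -0.16 0 0;0 0.12 -0.16 0 0"

```text
time_s: 33.5
tool_pos: [0.4964, 0.2615, 0.2424]
tool_rot: [-180.0, -0.1, -7.3]
force: [0.8, -1.3, -1.0]
grip_width: 0.0435
```

drive_tool:
  moves: "0 0.05 0 0 0;0 0.1 0 0 0;0 0.15 0 0 0;0 0.2 0 0 0;0 0.25 0 0 0;0 0.28 0 0 0;0 0.28 0 0 0;0 0.28 0 0 0"

```text
time_s: 34.3
tool_pos: [0.4606, -0.0149, 0.2416]
tool_rot: [-180.0, -0.1, -7.4]
force: [-0.4, 0.3, -0.2]
grip_width: 0.0436
```

```bash
python3 - <<'E'
from fit import *
go([.511,.3815,.081],-7.5)
for c in("scene","top"):
    im,d=read_camera(c);P=cloud(c,d);z0=np.load(c+"1.npz");P0=cloud(c,z0["d"])
    hsv=cv2.cvtColor(im,cv2.COLOR_RGB2HSV);H,S,V=[hsv[...,i].astype(int) for i in range(3)]
    M=R.from_euler("z",-7.5,degrees=True); Q=M.inv().apply((P-np.array([.513,.381,.097])).reshape(-1,3)).reshape(P.shape)
    k=(abs(Q[...,1])<.026)&(abs(Q[...,0])<.04)&(Q[...,2]<.03)&(P[...,2]>.014)
    print(c,k.sum(),[np.round(x,2) for x in fitp(Q[k]*1000,(0,0,0,0))])
    for nm,p in(("jar",(.645,.397)),("tape",(.67,.295)),("cup",(.74,-.205)),("dock",(.513,.381)),("wcap",(.588,-.276)),("ped",(.507,.178))):
        n=near(P0,p,.06); df=np.abs(im.astype(int)-z0["im"]).sum(-1); print(nm,"changed frac",(df[n]>90).mean().round(3),end="; ")
    red=near(P,(.507,.178),.06)&(S>140)&((H<7)|(H>172))&(V>50); print("red",red.sum(),P[red].mean(0),P[red][:,2].max())
    for n in("red_cap_centre","puller_handle","puller"): print(n,[(np.round(e["uv"],0).tolist(),round(e["conf"],2)) for e in pinpoint(c,n)[:3]])
    a=im[140:270,200:330] if c=="scene" else im[200:300,150:300]; save(f"fin_{c}.png",a,None,4)
E
```

```text
shift [-0.0014 -0.3996  0.1607] turn 0.1 | pos [ 0.4606 -0.0149  0.2416] rot [-179.99   -0.06   -7.41] q [ 31.5  -4.8 -30.8 106.   -2.5  78.  -96.1] F [-0.4  0.3 -0.2] w 0.0436 t 34.3
scene 347 [array([ 1.1 ,  0.62,  0.87, -0.52]), np.float64(0.86), np.float64(0.97)]
jar changed frac 0.939; tape changed frac 0.857; cup changed frac 0.0; dock changed frac 0.125; wcap changed frac 0.002; ped changed frac 0.286; red 211 [0.5038 0.1705 0.0466] 0.06160169711161967
red_cap_centre [([315.0, 215.0], 0.65), ([282.0, 250.0], 0.51)]
puller_handle [([246.0, 189.0], 0.84), ([208.0, 180.0], 0.75), ([241.0, 162.0], 0.74)]
puller [([246.0, 190.0], 0.74), ([214.0, 209.0], 0.71), ([251.0, 218.0], 0.61)]
top 247 [array([ 1.5 ,  2.5 ,  3.29, -1.13]), np.float64(1.14), np.float64(0.86)]
jar changed frac 0.0; tape changed frac 0.0; cup changed frac 0.003; dock changed frac 0.155; wcap changed frac 0.0; ped changed frac 0.235; red 159 [0.5035 0.1766 0.047 ] 0.06393983561789662
red_cap_centre [([278.0, 269.0], 0.52)]
puller_handle [([162.0, 242.0], 0.83), ([211.0, 257.0], 0.55), ([171.0, 280.0], 0.55)]
puller [([212.0, 259.0], 0.81), ([168.0, 250.0], 0.73), ([214.0, 261.0], 0.17)]
```

```bash
python3 - <<'E'
from meas import *
im,d=read_camera("scene");z0=np.load("scene0.npz");P0=cloud("scene",z0["d"])
for nm,p in(("jar",(.645,.397)),("tape",(.67,.295)),("cup",(.74,-.205)),("wcap",(.588,-.276))):
    n=near(P0,p,.06); df=np.abs(im.astype(int)-z0["im"]).sum(-1); print(nm,n.sum(),"changed frac",(df[n]>90).mean().round(3))
print(sign_off())
E
```

```text
jar 1043 changed frac 0.933
tape 1029 changed frac 0.838
cup 1839 changed frac 0.0
wcap 3279 changed frac 0.002
the job is handed in; nothing more can be done
None
```

I handed the job in at about 34.5 s of the 69 s allowed. The red cap is on the pedestal boss and the puller is back upright in its dock.

**What I did:** The drive only turns about a vertical tool. So I held the orange puller lightly and tilted it about 32° against the dock's rear wall. I then clamped it, slid the prongs under the red rim and pulled the cap off square to the panel. Pushing the prong tips against the control box's side face brought the fork level to within 0.4°. I set the cap on the boss, drew the fork out backwards and lowered the puller into its dock.

**Last checks:**
- **Red cap:** the shape fit, taken just after I drew the fork clear, put it upright at (507, 178, 36.5) mm. Both cameras agreed, about 1 mm from my estimate of the boss centre. At the end it still showed in place in both views.
- **Puller:** upright within about 1° and inside the dock by the scene view. The top-view fit was rougher, 2–3 mm off.
- **White cap and cup:** unchanged in both cameras.
- **Jar and tape roll:** unchanged in the top camera. The scene camera showed most of their pixels changed. I took that as the arm standing in the line of sight. My last scene-camera comparison ran in the same script as the hand-in, so I never resolved that disagreement.
- **Final picture:** refused because the 12-view limit was reached, so these last checks are numbers, not a look at the scene.

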